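# Find the full pigment canister on the balance and bed it in its holder

### The job

One of the two identical closed canisters is full, the other almost empty, and they look alike. Stand one of them on the open pan of the balance, let go and see whether the pan sinks, then lower the full canister into the well of the wooden holder and press it down on the sprung pad with a steady push of about 15 N (never more than 25 N) for half a second before you let go; the almost empty one stays standing, on the table or on the pan. Set things down gently and leave everything else alone.

Things in the scene. Friction and masses are not known exactly. Their poses are not given: they have to be found in the camera images.
- canister_a_centre (a point): Canister A: plain aluminium cylinder 50 mm in diameter and 95 mm high, standing upright, with a ribbed cap (its top 33 mm, fixed on, also 50 mm across); the point is its centre, 47.5 mm above its underside, z along its axis. It weighs either about 0.40 kg (full) or about 0.105 kg (almost empty); which of the two canisters is the full one changes from run to run and cannot be seen. Grip it by the cap, so that the rest can go down into the holder.
- canister_b_centre (a point): Canister B: identical with canister A in look and size; if one is full the other is almost empty.
- balance: The balance: a counter scale with a beam along its own y axis, 240 mm between the pan centres, on a dark wooden base 100 x 190 mm; fixed to the table. Origin under the middle of the base. The two round pans (88 mm across) stay level. On the pan at its +y end stands a brass counterweight equal to 0.25 kg; the pan at its -y end is open. A pointer in the middle moves in front of a white plate.
- beam (a joint): Tilt of the balance beam, rad: -0.14 with the open pan at its upper stop (empty, or with the almost empty canister), +0.14 with the open pan at its lower stop (full canister). It rests at one stop or the other and takes about half a second to go over.
- pan_top (a point): Centre of the upper face of the open pan (flat, 84 mm across inside a rim 4 mm high); about 98 mm above the table at the upper stop, about 64 mm at the lower.
- holder: The holder: pale wooden block 100 x 100 x 50 mm (its foot 112 mm square), fixed to the table, with an upright round well 56 mm in diameter in its middle and a 5 mm chamfer round the mouth. Origin under its centre, z up.
- well_mouth (a point): Centre of the well's mouth, level with the block's top, 50 mm above the table. The cork pad inside lies between about 10 and 36 mm below the mouth; the depth is set anew for every run and is not reported, so feel for it. The pad is sprung: it gives about 0.33 mm per newton, 10 mm at most (then it is rigid), and rises again when released.
- glue_stick: Bystander: glue stick standing, 26 x 89 mm, origin under its centre.
- tape_roll: Bystander: roll of brown tape lying flat, 90 mm across, 48 mm high, origin under its centre.
- ink_square: Bystander: square ink bottle, 44 x 44 x 57 mm, origin under its centre.
- ink_round: Bystander: round ink bottle, 43 mm across, 60 mm high, origin under its centre.
- eraser: Bystander: eraser, 23 x 60 x 13 mm, origin under its centre.
Things that resemble listed ones, but are neither listed nor needed, are in the scene too. Leave any orange or purple look-alike of the part that bears canister_a_centre alone.

How it is judged (in metres and radians):
On the way, in this order (a step that is already met when the one before it is completed fails the run):
1. one of the canisters stands upright on the open pan, let go of and at rest (((horizontal distance between canister_a_centre and pan_top below 0.035 m and angle between canister_a_centre's own z axis and vertical below 0.08 rad and distance between canister_a_centre and pan_top below 0.055 m and contact force between the fingers and canister_a below 0.1 N and linear speed of canister_a below 0.02 m/s) or (horizontal distance between canister_b_centre and pan_top below 0.035 m and angle between canister_b_centre's own z axis and vertical below 0.08 rad and distance between canister_b_centre and pan_top below 0.055 m and contact force between the fingers and canister_b below 0.1 N and linear speed of canister_b below 0.02 m/s))), for 0.3 s.
2. a canister is down in the well and pressed on the pad with 9 to 25 N for a third of a second ((((horizontal distance between canister_a_centre and well_mouth below 0.006 m and z of canister_a_centre in the frame of well_mouth below 0.042 m and angle between canister_a_centre's own z axis and vertical below 0.09 rad) and contact force between canister_a and holder between 9 and 25 N) or ((horizontal distance between canister_b_centre and well_mouth below 0.006 m and z of canister_b_centre in the frame of well_mouth below 0.042 m and angle between canister_b_centre's own z axis and vertical below 0.09 rad) and contact force between canister_b and holder between 9 and 25 N))), for 0.3 s.
At the end, for the whole second after the job is handed in: The full canister is upright (within 5 degrees) and at rest in the well, within 6 mm of its axis, and the holder bears more than 2.4 N from it (the other weighs 1 N); the other stands upright and at rest on the table or the open pan, 80 mm or more from the well's axis ((((horizontal distance between canister_a_centre and well_mouth below 0.006 m and z of canister_a_centre in the frame of well_mouth below 0.042 m and angle between canister_a_centre's own z axis and vertical below 0.09 rad) and contact force between canister_a and holder above 2.4 N and linear speed of each of canister_a, canister_b below 0.02 m/s and angle between canister_b_centre's own z axis and vertical below 0.09 rad and horizontal distance between canister_b_centre and well_mouth above 0.08 m and (height (world z) of canister_b_centre below 0.052 m or (horizontal distance between canister_b_centre and pan_top below 0.04 m and distance between canister_b_centre and pan_top below 0.055 m))) or ((horizontal distance between canister_b_centre and well_mouth below 0.006 m and z of canister_b_centre in the frame of well_mouth below 0.042 m and angle between canister_b_centre's own z axis and vertical below 0.09 rad) and contact force between canister_b and holder above 2.4 N and linear speed of each of canister_b, canister_a below 0.02 m/s and angle between canister_a_centre's own z axis and vertical below 0.09 rad and horizontal distance between canister_a_centre and well_mouth above 0.08 m and (height (world z) of canister_a_centre below 0.052 m or (horizontal distance between canister_a_centre and pan_top below 0.04 m and distance between canister_a_centre and pan_top below 0.055 m))))); the robot touches nothing.
It fails at once if a canister is pressed or struck against the holder with more than 25 N (contact force between any of canister_a, canister_b and holder above 25 N).
It fails at once if the balance is pushed with more than 20 N (contact force between balance and anything else above 20 N).
It fails at once if a canister is tipped over by more than 35 degrees (angle between any of canister_a_centre, canister_b_centre's own z axis and vertical above 0.6 rad).
It fails at once if a bystander is moved by more than 20 mm (distance of any of glue_stick, tape_roll, ink_square, ink_round, eraser from where it was at the start of the episode above 0.02 m).
It also fails if it takes over 56 s, if anything falls off the work surface, if the arm or the gripper's body presses on something with over 40 N, if the wrist force passes 120 N, or if a joint passes its speed limit or range.

### The arm

A 6-joint arm with a two-finger parallel gripper is mounted at the origin on a cart in front of the work surface, level with it; the furniture and walls round the work are solid. World frame = base frame: x ahead of the robot, y to its left, z up, the work surface at z = 0. Lengths are in mm, angles in rad, forces in N, time in s.
With the tool pointing down it reaches from about 350 to 775 mm from the base axis. Payload 7.3 kg.
Tool frame: the origin (TCP) lies on the centre line of the jaws, within the pads' length; the fingertips stand bot.tip_reach ahead of it and the grasp point (between the pads) lies 6 mm ahead of it (bot.tip_reach is the distance from the TCP to the fingertips, in mm); z points along the fingers, y is the direction in which the jaws open and shut (so a half turn about z gives the same grasp; the last joint's range is limited). The gripper opens to 92 mm and grips with 3 to 60 N. Pads are 19 mm wide; open, the fingers measure 130 mm over their backs; the gripper's body (75 mm by 190 mm) begins 47 mm behind the grasp point.
Start: joints at [1.039, 0.342, 1.524, -0, 1.275, -0.146], TCP at [197.545, 486.438, 218.441] pointing down, gripper open.
Joint ranges: [-2.53, 2.53], [-0.77, 2.02], [0.04, 2.7], [-1, 4.14], [0.28, 2.66], [-3.11, 3.11]. Speed limits (rad/s): [2.57, 2.57, 3.14, 3.14, 3.14, 3.14].

### API

Orientations are given as [roll, pitch, yaw] about the fixed x, y, z axes, in that order (R = Rz(yaw) Ry(pitch) Rx(roll)).
In Python, from plant import bot gives the robot as it stands.
- The arm moves only by the tool step_arm, never from a script. Its argument "deltas" is a list of rows, each a list of 6 numbers: the shift along the tool's x, y, z in mm, then the turn, a rotation vector about the tool's x, y, z in rad. A call has 1 to 5 rows; each row is the pose to reach, as a shift and turn from the pose commanded when the call began, along the tool's axes at that moment; what a row does not reach only later rows make up. A row lasts 1/12 s, in which the tool goes at most 41.7 mm and 7.16 degrees, less where a joint would pass 70% of its speed; a pose out of reach is approached as far as the arm can. A call with a gripper value outside its range is refused whole. "fingers" is the finger opening in mm, from 0 to 91.8, set as the call begins (left out, the last holds). The fingers move at their own pace and stop on an object; the grip force is fixed at half the most. Time passes only in rows, so rows that repeat a pose let the fingers close. It gives the time, the measured TCP pose, the force and the opening at its end, in the units of the state.
- bot.get_obs(): the state, without advancing time (a new reading comes with each control period).
- bot.capture(name): name is "scene" or "top" or "wrist"; returns a dict with "color" (420x560x3 uint8, red, green, blue), "fx", "fy", "cx", "cy" (pixels), "R" (3x3) and "t" (3): a world point X has camera coordinates R X + t. Camera axes: x right, y down, z forward; pixel columns grow to the right and rows downward; lengths in mm; the calibration is good to about 2 mm. A picture is of the moment at which its call begins. There is no depth.
- bot.close_job(): hands the job in, once; it reports no verdict.
Trained networks look in a picture, given as the dict that the camera call returned (one of the last four; its "shot" number tells which), for a name from the list of things; names that differ only in an ending like _2 or _b are one class to them, and where a whole thing is asked for, a point or a joint stands for the part that bears it (a point fixed in the world has none). Each returns a list of dicts, best first, with "p" (0 to 1); they miss things now and then, are a little off and sometimes report something else, mostly with a low value. They report only what shows in the picture. A call takes as long as a camera call. They do not tell look-alikes from the thing itself.
- bot.boxes_of(query, picture): "rect" ([centre column, centre row, width, height] in pixels, round what is visible of it).
The state is a dict: "time": time; "joint_positions": joint angles; "dq": joint speeds; "tau": joint torques, N m; "tool_pos": TCP position; "tcp_rot": TCP orientation; "contact_force": force on the tool from outside, world axes, zero at the start; "moment": the same for the moment, N m; "grip_width": finger opening in mm.
Only numpy, scipy, OpenCV 4.12 (cv2) and the standard library are available. Lean on these libraries where they do the work, as an engineer would, in place of code of your own. Each camera call takes 0.05 s, during which the arm holds its last target. There are 200 camera calls.

## Working session

There is one attempt and no reset: what is moved stays moved. The work goes in short steps, Python scripts to look and compute and a tool call to move; the robot and the scene stay as the last step left them, time stands still between calls to the robot, and variables do not carry over. Pictures are saved under pics/ and viewed, about 8 in all and at most 12, crops included, and the job is handed in when it is done.

Besides the shell and the picture viewer there is one more tool, called after "Emit:" by a JSON object that holds its "api" and its "payload". step_arm: Moves the arm, as the interface text tells. Its arguments: {"type":"object","properties":{"deltas":{"type":"array"},"fingers":{"type":"number"}},"required":["deltas"]}

```bash
mkdir -p pics; cat > h.py <<'E'
import numpy as np, cv2
from plant import bot
def save(p,n,crop=None,s=1):
    im=p["color"][:,:,::-1]
    if crop: im=im[crop[1]:crop[3],crop[0]:crop[2]]
    cv2.imwrite("pics/"+n,cv2.resize(im,None,fx=s,fy=s,interpolation=cv2.INTER_CUBIC))
def ray(p,u,v,z):
    R=np.array(p["R"]);t=np.array(p["t"]);c=-R.T@t
    d=R.T@np.array([(u-p["cx"])/p["fx"],(v-p["cy"])/p["fy"],1])
    return c+d*(z-c[2])/d[2]
def proj(p,X):
    q=np.array(p["R"])@np.array(X)+np.array(p["t"])
    return p["fx"]*q[0]/q[2]+p["cx"],p["fy"]*q[1]/q[2]+p["cy"]
E
python3 - <<'E'
from h import *
o=bot.get_obs();print(o, bot.tip_reach)
ps={n:bot.capture(n) for n in("top","scene")}
for n,p in ps.items():
    print(n,-np.array(p["R"]).T@np.array(p["t"]))
    for q in("canister_a_centre","balance","pan_top","holder","glue_stick","tape_roll"):
        print(q,[(round(d["p"],2),[round(x) for x in d["rect"]]) for d in bot.boxes_of(q,p)][:6])
im=[ps[n]["color"] for n in("top","scene")]
save(ps["top"],"top.png",s=1.42);save(ps["scene"],"scene.png",s=1.42)
E
```

```text
{'time': 0.0, 'joint_positions': array([ 1.03903431e+00,  3.42727709e-01,  1.52501974e+00, -1.50697960e-05,
        1.27537979e+00, -1.46029185e-01]), 'dq': array([-9.00471323e-04, -6.76977752e-05,  6.42124116e-04,  1.24989949e-03,
       -1.00227044e-04, -1.65275005e-04]), 'tau': array([-4.25844119e-04, -4.31210804e+01, -2.44235641e+01,  7.17965886e-02,
        5.53358858e-02, -1.13602864e-04]), 'tool_pos': array([197.30975487, 486.06280842, 217.74142879]), 'tcp_rot': array([-3.14007231e+00, -2.09041468e-04,  2.75586406e+00]), 'contact_force': array([-0.05539745, -0.47610402, -0.08142314]), 'moment': array([-0.07984458, -0.02611105, -0.01806092]), 'grip_width': 91.82592405752419} 25.0
top [ 394.79617249 -133.9616142  1119.758692  ]
canister_a_centre [(0.88, [258, 239, 23, 23]), (0.81, [247, 273, 20, 20]), (0.72, [210, 256, 28, 23]), (0.61, [337, 163, 32, 37]), (0.26, [334, 225, 47, 50])]
balance [(0.97, [205, 204, 120, 53]), (0.36, [339, 163, 30, 36])]
pan_top [(0.87, [246, 195, 38, 35])]
holder [(0.65, [334, 222, 46, 49]), (0.5, [213, 257, 28, 22]), (0.25, [230, 149, 15, 12])]
glue_stick []
tape_roll [(0.86, [339, 165, 30, 36]), (0.48, [320, 268, 27, 21])]
scene [-259.458983   -560.12766134  872.72908006]
canister_a_centre [(0.79, [246, 228, 18, 40]), (0.75, [211, 249, 26, 48]), (0.62, [185, 223, 24, 44])]
balance [(0.56, [214, 186, 129, 65])]
pan_top [(0.93, [258, 179, 35, 22])]
holder [(0.83, [341, 256, 62, 64])]
glue_stick [(0.81, [283, 234, 10, 32])]
tape_roll [(0.55, [371, 212, 38, 37])]
```

View pics/top.png

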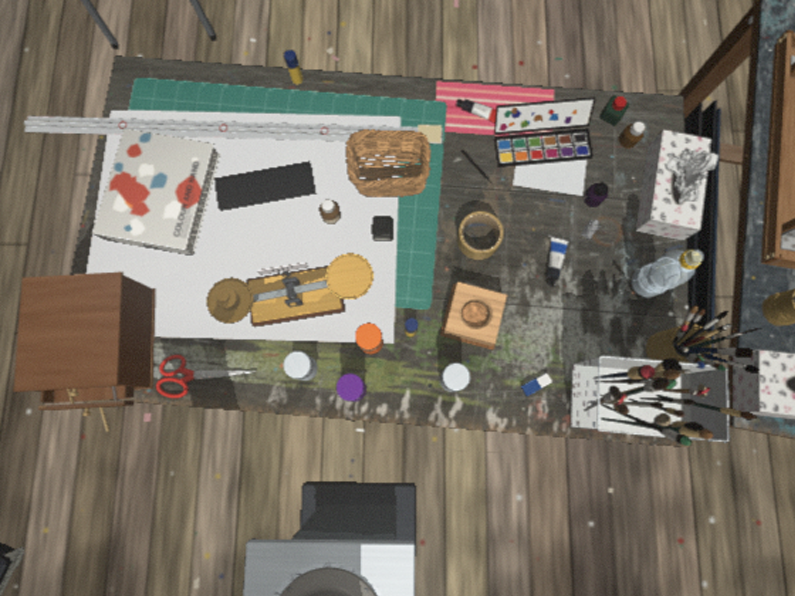

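View pics/scene.png

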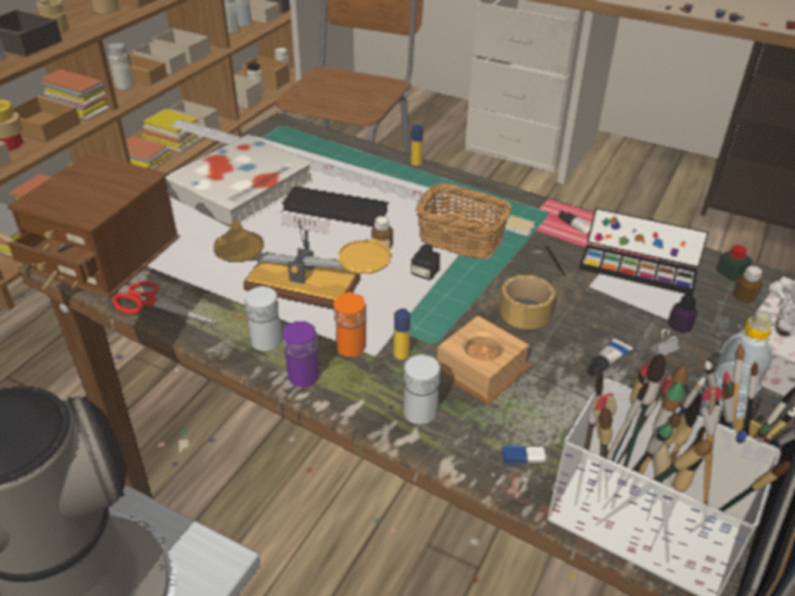

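Both views show the same things. In the displayed top view, the two plain aluminium canisters are at (298,365) and (456,377), i.e. raw pixels (210,257) and (321,265). Orange (369,337) and purple (350,387) are look-alikes to leave alone. The open pan is at (349,276), the holder well at (475,314), and the glue stick stands at (411,326) between the pan and the holder.

```bash
python3 - <<'E'
from h import *
t=bot.capture("top");s=bot.capture("scene")
save(t,"topc.png",(140,180,370,310),3.4)
f=lambda p,u,v,z:np.round(ray(p,u,v,z),0)
k=1/1.42
for n,u,v,z in(("L",298,360,95),("R",456,375,95),("orange",369,335,95),("purple",350,385,95),("pan",349,276,98),("well",475,314,50),("glue",411,324,89),("cw",228,298,64),("tape",481,233,48),("inksq",382,228,57),("inkr",330,210,60),("erz",537,384,13),("drawerTL",20,280,150),("base",340,590,0)):
    print(n,f(t,u*k,v*k,z))
for n,u,v,z in(("L",263,293,95),("R",422,366,95),("pan",365,256,98),("well",484,348,50),("glue",402,315,89)):
    print(n,f(s,u*k,v*k,z))
print("tcp px",proj(t,[197,486,218]),proj(s,[197,486,218]))
E
```

```text
L [484.  56.  95.]
R [ 460. -234.   95.]
orange [532. -74.  95.]
purple [440. -41.  95.]
pan [643. -33.  98.]
well [ 582. -277.   50.]
glue [ 554. -151.   89.]
cw [605. 203.  64.]
tape [ 748. -292.   48.]
inksq [753. -92.  57.]
inkr [789.  13.  60.]
erz [ 449. -402.   13.]
drawerTL [617. 552. 150.]
base [ 67. -25.   0.]
L [484.  60.  95.]
R [ 458. -234.   95.]
pan [643. -35.  98.]
well [ 580. -282.   50.]
glue [ 548. -155.   89.]
tcp px (np.float64(-5.2010854144882614), np.float64(379.0516006928144)) (np.float64(-78.47532375136973), np.float64(174.13811774440407))
```

View pics/topc.png

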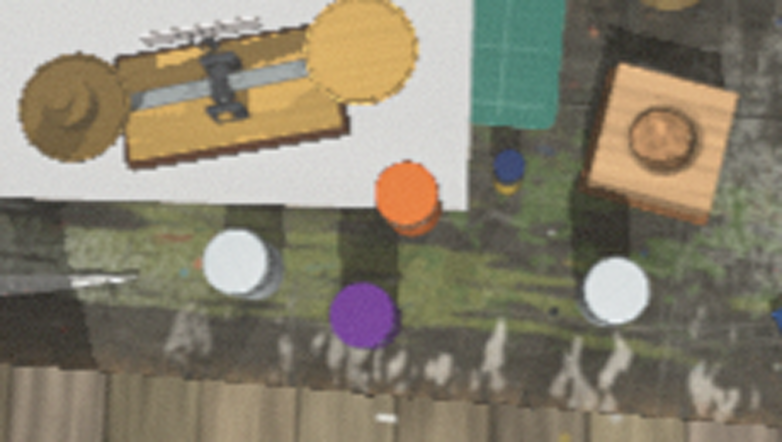

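The crop confirms it: the aluminium canisters are at crop (236,262) and (617,290), the orange and purple ones are decoys, the open pan is at (362,50) and the well at (663,139). I'll weigh the left canister, at about (484,58).

Emit:
{"api": "step_arm", "payload": {"deltas": [[-35,-24,0,0,0,0.11],[-69,-47,0,0,0,0.22],[-103,-70,0,0,0,0.33],[-137,-93,0,0,0,0.44],[-171,-116,0,0,0,0.55]]}}

```text
time: 1.22
tool_pos: [312.9, 313.0, 218.6]
tcp_rot: [3.141, 0.0, 2.201]
contact_force: [0.4, 0.5, 0.2]
grip_width: 91.8
```

Emit:
{"api": "step_arm", "payload": {"deltas": [[-39,-2,0,0,0,0.12],[-78,-4,0,0,0,0.24],[-117,-6,0,0,0,0.36],[-155,-8,0,0,0,0.48],[-193,-9,0,0,0,0.6]]}}

```text
time: 1.63
tool_pos: [420.2, 152.1, 218.7]
tcp_rot: [3.141, -0.0, 1.6]
contact_force: [0.4, 0.8, -0.5]
grip_width: 91.7
```

Emit:
{"api": "step_arm", "payload": {"deltas": [[-34,23,0,0,0,0.035],[-68,45,0,0,0,0.035],[-86,57,0,0,0,0.035],[-86,57,0,0,0,0.035]]}}

```text
time: 1.97
tool_pos: [481.9, 66.3, 218.2]
tcp_rot: [3.14, 0.001, 1.566]
contact_force: [-0.1, -0.2, -0.5]
grip_width: 92.1
```

```bash
python3 - <<'E'
from h import *
p=bot.capture("wrist");save(p,"w1.png",s=1.0)
o=bot.get_obs();print(o["tool_pos"],o["tcp_rot"],proj(p,[484,58,95]),proj(p,[484,58,0]))
for d in bot.boxes_of("canister_a_centre",p):print(d)
print(-np.array(p["R"]).T@np.array(p["t"]),p["R"],p["fx"])
E
```

```text
[480.4553777   68.15866021 218.1079589 ] [-3.14141104e+00 -3.14365778e-05  1.56701532e+00] (np.float64(280.4269204707313), np.float64(209.92087346293548)) (np.float64(279.80466071331995), np.float64(189.82219622091912))
{'rect': [323.7, 299.0, 52.0, 63.7], 'p': 0.88}
{'rect': [238.4, 280.4, 52.0, 81.5], 'p': 0.82}
{'rect': [273.4, 197.3, 48.9, 63.8], 'p': 0.58}
[481.76240078 137.60367465 384.30794752] [[ 9.99992569e-01 -3.65360159e-03  1.23048321e-03]
 [-3.84894618e-03 -9.64375891e-01  2.64507706e-01]
 [ 2.20242562e-04 -2.64510477e-01 -9.64382787e-01]] 312.38798470588705
```

View pics/w1.png

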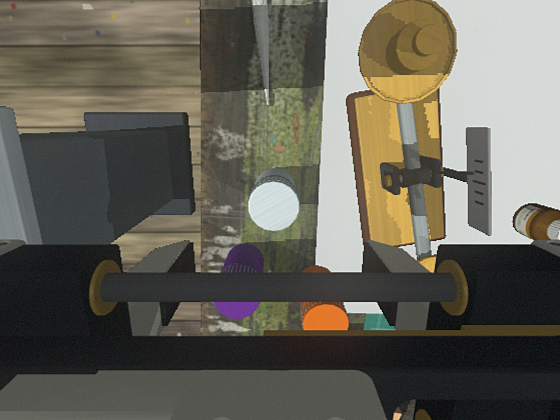

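The wrist view shows the plain canister's cap at (273,205), with purple at (240,280) and orange at (325,310) next to it. I'll measure the cap more precisely in both views.

```bash
cat >> h.py <<'E'
def blob(p,c,r=40,lo=170):
    im=p["color"].astype(int);m=((im.min(2)>lo)&(im.max(2)-im.min(2)<40)).astype(np.uint8)
    w=np.zeros_like(m);cv2.circle(w,(int(c[0]),int(c[1])),r,1,-1)
    n,l,s,ce=cv2.connectedComponentsWithStats(m*w)
    i=1+np.argmax(s[1:,4]);return ce[i],s[i]
E
python3 - <<'E'
from h import *
p=bot.capture("wrist")
for lo in(150,170,190):
    c,s=blob(p,(273,205),34,lo);print(lo,c,s,ray(p,*c,95).round(1))
p=bot.capture("top")
for c0 in((209.4,257.1),(321.5,265.3)):
  for lo in(150,170,190):
    c,s=blob(p,c0,12,lo);print(lo,c,s,ray(p,*c,95).round(1))
print(bot.get_obs()["tool_pos"])
E
```

```text
150 [275.85124809 209.14926133] [ 251  185   51   49 1963] [477.   62.1  95. ]
170 [275.8882566  209.11433006] [ 251  185   51   49 1933] [477.   62.1  95. ]
190 [275.71232877 209.16174921] [ 251  185   51   49 1898] [476.8  62.1  95. ]
150 [208.83216783 256.6048951 ] [200 248  19  19 286] [476.   58.5  95. ]
170 [208.64814815 256.62592593] [200 248  18  18 270] [475.9  58.9  95. ]
190 [208.63921569 256.55686275] [200 248  18  18 255] [476.1  59.   95. ]
150 [320.98972603 265.03082192] [312 256  19  19 292] [ 457.5 -234.1   95. ]
170 [320.92142857 265.05357143] [312 256  19  19 280] [ 457.4 -233.9   95. ]
190 [320.75378788 265.03409091] [312 256  18  19 264] [ 457.5 -233.5   95. ]
[478.90610935  70.67008857 218.37220786]
```

Emit:
{"api": "step_arm", "payload": {"deltas": [[-9.5,-3,25,0,0,0],[-9.5,-3,60,0,0,0],[-9.5,-3,92,0,0,0],[-9.5,-3,118,0,0,0],[-9.5,-3,130,0,0,0]]}}

```text
time: 2.58
tool_pos: [473.9, 61.9, 85.6]
tcp_rot: [-3.137, -0.0, 1.573]
contact_force: [-1.0, 0.1, -1.5]
grip_width: 91.7
```

Emit:
{"api": "step_arm", "payload": {"deltas": [[0,0,0,0,0,0],[0,0,0,0,0,0],[0,0,0,0,0,0],[0,0,0,0,0,0],[0,0,0,0,0,0]], "fingers": 40}}

```text
time: 3.0
tool_pos: [477.2, 60.7, 89.6]
tcp_rot: [3.139, 0.0, 1.571]
contact_force: [0.1, 0.1, -0.1]
grip_width: 62.7
```

Emit:
{"api": "step_arm", "payload": {"deltas": [[0,0,0,0,0,0],[0,0,0,0,0,0],[0,0,0,0,0,0],[0,0,0,0,0,0],[0,0,0,0,0,0]]}}

```text
time: 3.42
tool_pos: [476.6, 60.4, 88.5]
tcp_rot: [3.141, -0.0, 1.571]
contact_force: [-0.4, -0.5, 0.6]
grip_width: 40.2
```

Emit:
{"api": "step_arm", "payload": {"deltas": [[0,0,-5,0,0,0],[0,0,-20,0,0,0],[0,0,-20,0,0,0],[0,0,-20,0,0,0],[0,0,-20,0,0,0]]}}

```text
time: 3.83
tool_pos: [476.4, 60.4, 108.2]
tcp_rot: [-3.142, -0.0, 1.571]
contact_force: [-0.5, -0.5, 0.4]
grip_width: 40.2
```

The fingers closed to 40 mm, but the canister is 50 mm across, so I need to look before going on.

```bash
python3 - <<'E'
from h import *
p=bot.capture("wrist");save(p,"w2.png");q=bot.capture("scene");save(q,"s2.png",(100,100,420,340),2.4)
print(bot.get_obs())
E
python3 -c "
import cv2,numpy as np
a=cv2.imread('pics/w2.png');b=cv2.resize(cv2.imread('pics/s2.png'),(400,300))
c=np.zeros((300,800,3),np.uint8);c[:,:400]=cv2.resize(a,(400,300));c[:,400:]=b
cv2.imwrite('pics/m2.png',c)"
```

```text
{'time': 3.9333, 'joint_positions': array([-3.36381000e-02,  3.87392395e-01,  1.79955480e+00,  1.09577157e-04,
        9.55550299e-01, -3.36413920e-02]), 'dq': array([-0.00053306,  0.00342556, -0.00100685,  0.00028393,  0.00211968,
        0.00052051]), 'tau': array([ 3.08473660e-03, -4.10480404e+01, -1.98966837e+01,  6.58565154e-02,
        3.26587656e-02,  7.97087614e-05]), 'tool_pos': array([476.15960981,  60.44931843, 107.8891486 ]), 'tcp_rot': array([-3.14069133e+00, -1.19810705e-04,  1.57073628e+00]), 'contact_force': array([ 0.70982569, -0.09824268, -0.31713383]), 'moment': array([-0.10501882,  0.08443312,  0.02632221]), 'grip_width': 40.03264822939646}
```

View pics/m2.png

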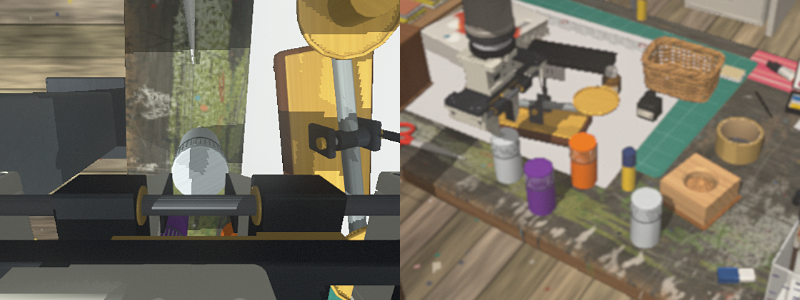

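The canister is still standing, slightly on the +y side of the closed fingers, so the fingers missed it. I'll check the calibration against the fingertips.

```bash
python3 - <<'E'
from h import *
p=bot.capture("wrist")
for lo in(120,170):
    c,s=blob(p,(273,227),40,lo);print(lo,c,s,ray(p,*c,95).round(1))
T=bot.get_obs()["tool_pos"]
for dx in(-20,20):
  for dz in(-25,-6,20): print(dx,dz,np.round(proj(p,T+[dx,0,dz])))
for d in bot.boxes_of("canister_a_centre",p):print(d)
q=bot.capture("top");c,s=blob(q,(209,257),12,150);print(c,s,ray(q,*c,95).round(1))
q2=bot.capture("scene")
for d in bot.boxes_of("canister_a_centre",q2):print(d, ray(q2,d["rect"][0],d["rect"][1],47).round())
save(p,"w3.png",(180,150,380,320),4)
save(q,"t3.png",(120,170,380,330),3)
E
```

```text
120 [275.67591082 234.60739532] [ 240  197   74   71 3678] [474.4  67.   95. ]
170 [254.87154326 237.95807315] [ 240  207   29   60 1121] [461.7  64.8  95. ]
-20 -25 [248. 238.]
-20 -6 [245. 249.]
-20 20 [239. 269.]
20 -25 [309. 238.]
20 -6 [312. 249.]
20 20 [318. 269.]
{'rect': [321.6, 321.8, 23.5, 21.1], 'p': 0.81}
{'rect': [281.2, 223.2, 79.9, 95.3], 'p': 0.71}
{'rect': [244.6, 315.3, 37.5, 33.8], 'p': 0.68}
[207.46666667 266.26666667] [205 264   5   5  15] [451.   60.8  95. ]
{'rect': [184.8, 224.2, 24.3, 42.7], 'p': 0.8} [477.  61.  47.]
{'rect': [212.8, 248.2, 26.5, 48.1], 'p': 0.73} [440. -39.  47.]
{'rect': [245.3, 228.1, 19.7, 41.9], 'p': 0.7} [531. -67.  47.]
```

View pics/w3.png

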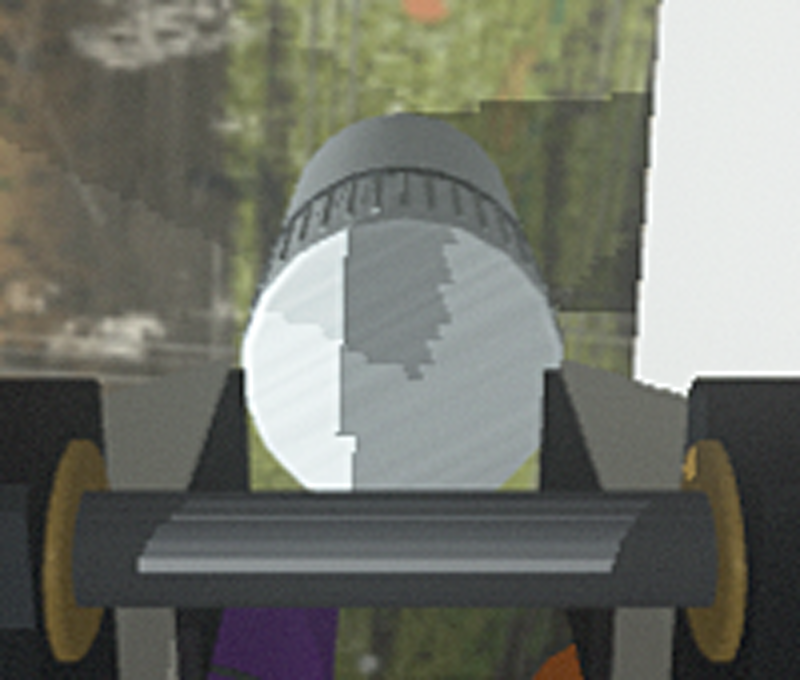

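```bash
python3 - <<'E'
from h import *
q=bot.capture("scene");T=np.array([476.5,60.5,108.4])
save(q,"s3.png",(145,150,235,250),6)
im=cv2.imread("pics/s3.png")
for X,c in((T,(0,255,0)),(T+[-20,0,-25],(0,0,255)),(T+[20,0,-25],(0,0,255)),([477,61,95],(255,0,0)),([477,61,0],(255,0,255))):
    u,v=proj(q,X);cv2.circle(im,(int((u-145)*6),int((v-150)*6)),4,c,-1)
p=bot.capture("wrist");c=p["color"][190:330,200:360,::-1]
c=cv2.resize(c,None,fx=1.6,fy=600/140)[:,:256]
cv2.imwrite("pics/s3.png",im)
E
```

```text
(no output)
```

View pics/s3.png

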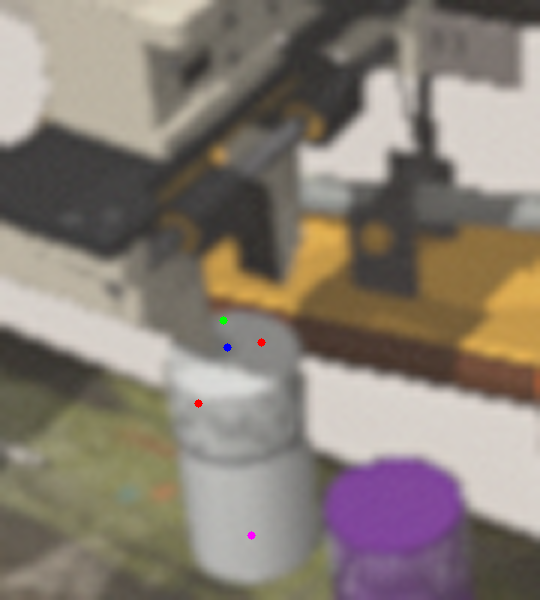

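The fingers closed above the cap. The real tips sit about 34 mm higher than TCP plus `tip_reach` predicts: the far tip is at (265,275) where I projected (262,343), and the finger gap in the wrist view agrees. The canister is untouched and upright. I'll open, go lower, and let the grip reading decide.

Emit:
{"api": "step_arm", "payload": {"deltas": [[0,0,0,0,0,0],[0,0,0,0,0,0],[0,0,0,0,0,0],[0,0,0,0,0,0],[0,0,0,0,0,0]], "fingers": 86}}

```text
time: 4.7
tool_pos: [476.6, 60.5, 108.4]
tcp_rot: [3.142, -0.0, 1.571]
contact_force: [0.0, 0.1, 1.0]
grip_width: 68.6
```

Emit:
{"api": "step_arm", "payload": {"deltas": [[0,0,0,0,0,0],[0,0,0,0,0,0],[0,0,12,0,0,0],[0,0,30,0,0,0],[0,0,46,0,0,0]]}}

```text
time: 5.12
tool_pos: [476.8, 60.5, 62.1]
tcp_rot: [3.14, -0.0, 1.571]
contact_force: [-0.5, 0.4, 0.4]
grip_width: 85.7
```

Emit:
{"api": "step_arm", "payload": {"deltas": [[0,0,0,0,0,0],[0,0,0,0,0,0],[0,0,0,0,0,0],[0,0,0,0,0,0],[0,0,0,0,0,0]], "fingers": 20}}

```text
time: 5.53
tool_pos: [477.2, 60.4, 63.3]
tcp_rot: [3.14, 0.0, 1.571]
contact_force: [-0.2, -0.6, -0.3]
grip_width: 57.0
```

Emit:
{"api": "step_arm", "payload": {"deltas": [[0,0,0,0,0,0],[0,0,0,0,0,0],[0,0,0,0,0,0],[0,0,0,0,0,0]]}}

```text
time: 5.87
tool_pos: [477.0, 60.4, 63.0]
tcp_rot: [3.14, -0.0, 1.571]
contact_force: [0.4, 0.6, 5.7]
grip_width: 49.2
```

Gripped: the width stopped at 49 mm. Now I'll lift, then look at the force and a picture.

Emit:
{"api": "step_arm", "payload": {"deltas": [[0,0,-4,0,0,0],[0,0,-14,0,0,0],[0,0,-36,0,0,0],[0,0,-66,0,0,0],[0,0,-90,0,0,0]]}}

```text
time: 6.28
tool_pos: [476.1, 60.5, 153.7]
tcp_rot: [-3.141, -0.0, 1.571]
contact_force: [-0.0, 0.6, -1.0]
grip_width: 49.2
```

Emit:
{"api": "step_arm", "payload": {"deltas": [[0,0,-16,0,0,0],[0,0,-28,0,0,0],[0,0,-28,0,0,0],[0,0,-28,0,0,0],[0,0,-28,0,0,0]]}}

```text
time: 6.7
tool_pos: [475.8, 60.5, 179.4]
tcp_rot: [-3.14, -0.0, 1.571]
contact_force: [0.6, 0.1, -1.2]
grip_width: 49.6
```

```bash
python3 - <<'E'
from h import *
p=bot.capture("wrist")
F=[]
o=bot.get_obs();F.append(o["contact_force"])
for lo in(90,150):
    c,s=blob(p,(279,243),45,lo);print(lo,c,s,ray(p,*c,213).round(1))
q=bot.capture("scene")
for d in bot.boxes_of("canister_a_centre",q):print(d, ray(q,d["rect"][0],d["rect"][1],165).round())
o=bot.get_obs();F.append(o["contact_force"]);print(np.mean(F,0),F,o["tool_pos"],o["grip_width"],o["time"])
print(np.round(proj(p,[477,61,213])))
a=p["color"][150:330,160:400,::-1];b=q["color"][110:290,120:360,::-1]
cv2.imwrite("pics/m4.png",cv2.resize(np.hstack([a,b]),None,fx=1.66,fy=1.66))
E
```

```text
90 [279.02578585 246.22863458] [ 235  211   89   62 4072] [476.   78.2 213. ]
150 [245.90909091 217.63636364] [244 213   5  10  11] [461.3  91.7 213. ]
{'rect': [178.2, 184.1, 19.7, 46.2], 'p': 0.78} [472.  61. 165.]
{'rect': [246.2, 228.6, 23.3, 42.0], 'p': 0.69} [ 418. -140.  165.]
{'rect': [214.9, 183.8, 128.7, 65.5], 'p': 0.29} [511.  -7. 165.]
[-0.45289317 -0.08933783 -1.03977587] [array([-0.27450454,  0.12383206, -0.93225767]), array([-0.63128179, -0.30250771, -1.14729407])] [475.89776329  60.46138468 179.31545279] 49.654822890936416 6.85
[281. 280.]
```

View pics/m4.png

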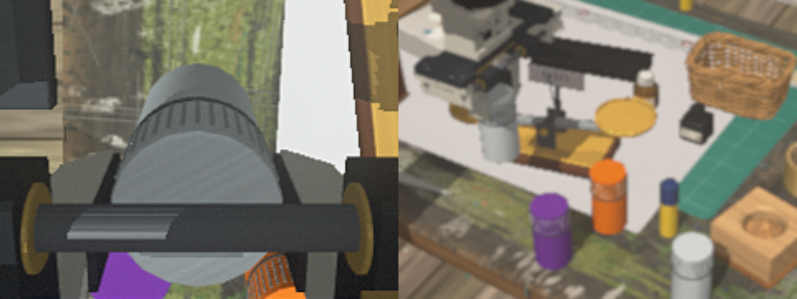

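The picture shows the canister clear of the table, upright in the grip. The wrist force of about -1.0 N suggests this is the almost empty one, and the balance will confirm it. Moving over the open pan at about (644,-34).

Emit:
{"api": "step_arm", "payload": {"deltas": [[-10,18,-7,0,0,0],[-30,52,-7,0,0,0],[-50,88,-7,0,0,0],[-69,122,-7,0,0,0],[-84,148,-7,0,0,0]]}}

```text
time: 7.27
tool_pos: [626.4, -25.2, 186.3]
tcp_rot: [-3.141, 0.0, 1.57]
contact_force: [-0.1, -0.1, -2.2]
grip_width: 49.1
```

Emit:
{"api": "step_arm", "payload": {"deltas": [[-8,14,0,0,0,0],[-10.5,19.5,4,0,0,0],[-10.5,19.5,12,0,0,0],[-10.5,19.5,18,0,0,0],[-10.5,19.5,20,0,0,0]]}}

```text
time: 7.68
tool_pos: [642.1, -33.0, 165.4]
tcp_rot: [-3.138, -0.001, 1.572]
contact_force: [-0.1, -0.2, -0.7]
grip_width: 49.1
```

```bash
python3 - <<'E'
from h import *
p=bot.capture("wrist");q=bot.capture("scene")
o=bot.get_obs();print(o["tool_pos"],o["contact_force"],o["grip_width"],o["time"])
a=p["color"][130:350,130:430,::-1];b=q["color"][90:310,150:450,::-1]
cv2.imwrite("pics/m5.png",cv2.resize(np.hstack([a,b]),None,fx=1.33,fy=1.33))
E
```

```text
[642.77326969 -33.09664833 166.72518352] [-1.00487919  0.19096701 -0.51009191] 49.436738688324866 7.7833
```

View pics/m5.png

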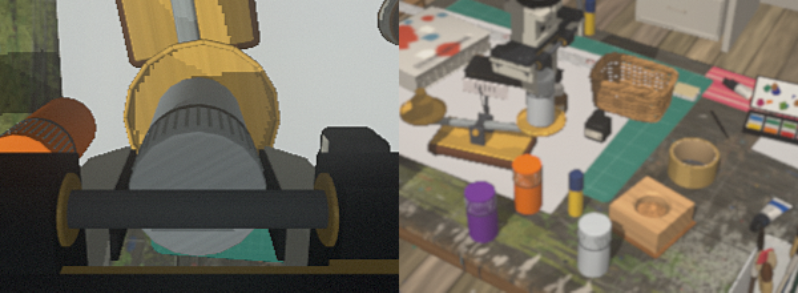

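The canister is well centred over the open pan: pan columns 125–280, canister about 198. Lowering slowly.

Emit:
{"api": "step_arm", "payload": {"deltas": [[0,0,2,0,0,0],[0,0,4,0,0,0],[0,0,5,0,0,0],[0,0,6,0,0,0],[0,0,7,0,0,0]]}}

```text
time: 8.2
tool_pos: [644.1, -34.0, 160.6]
tcp_rot: [3.141, -0.0, 1.571]
contact_force: [-0.4, 0.3, 1.7]
grip_width: 49.4
```

Emit:
{"api": "step_arm", "payload": {"deltas": [[0,0,0.5,0,0,0],[0,0,1,0,0,0],[0,0,1,0,0,0],[0,0,1,0,0,0]]}}

```text
time: 8.53
tool_pos: [644.1, -34.1, 159.7]
tcp_rot: [3.141, 0.0, 1.571]
contact_force: [-0.4, -0.8, 1.9]
grip_width: 49.5
```

There's contact: the force went from -1 to about +1.8 N. Releasing and retreating.

Emit:
{"api": "step_arm", "payload": {"deltas": [[0,0,0,0,0,0],[0,0,0,0,0,0],[0,0,0,0,0,0],[0,0,0,0,0,0],[0,0,0,0,0,0]], "fingers": 88}}

```text
time: 8.95
tool_pos: [644.0, -34.0, 159.3]
tcp_rot: [-3.142, -0.0, 1.571]
contact_force: [-0.2, -0.4, 0.1]
grip_width: 77.9
```

Emit:
{"api": "step_arm", "payload": {"deltas": [[0,0,0,0,0,0],[0,0,-8,0,0,0],[0,0,-28,0,0,0],[0,0,-54,0,0,0],[0,0,-70,0,0,0]]}}

```text
time: 9.37
tool_pos: [644.6, -34.1, 232.4]
tcp_rot: [3.139, 0.0, 1.571]
contact_force: [0.7, 0.4, 0.8]
grip_width: 88.4
```

```bash
python3 - <<'E'
from h import *
p=bot.capture("wrist");q=bot.capture("scene")
o=bot.get_obs();print(o["tool_pos"],o["contact_force"],o["grip_width"],o["time"])
a=p["color"][90:310,130:430,::-1];b=q["color"][90:310,150:450,::-1]
cv2.imwrite("pics/m6.png",cv2.resize(np.hstack([a,b]),None,fx=1.33,fy=1.33))
E
```

```text
[645.64617261 -34.28737817 233.72321972] [ 2.09307041 -0.79675901  0.75126374] 88.00254248890802 9.4667
```

View pics/m6.png

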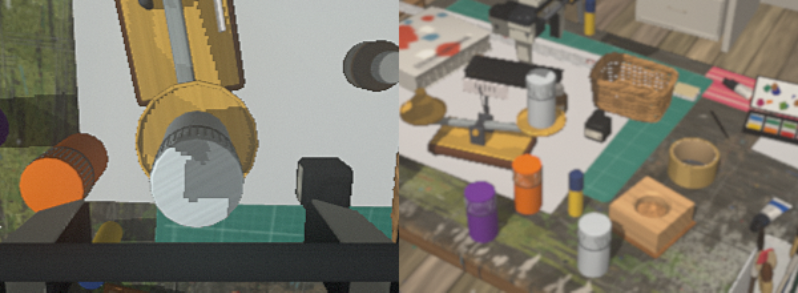

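The almost empty canister stands upright on the pan at (540,100), and the pan stayed up with the beam unchanged. So the canister at (457,-234) is the full one. Going there.

Emit:
{"api": "step_arm", "payload": {"deltas": [[-15,-14,0,0,0,0],[-43,-40,0,0,0,0],[-71,-67,0,0,0,0],[-100,-94,0,0,0,0],[-128,-120,0,0,0,0]]}}

```text
time: 9.88
tool_pos: [522.1, -162.7, 228.5]
tcp_rot: [-3.14, -0.001, 1.571]
contact_force: [0.6, -0.9, 1.1]
grip_width: 87.9
```

Emit:
{"api": "step_arm", "payload": {"deltas": [[-26,-26,3,0,0,0],[-50,-50,6,0,0,0],[-66,-62,9,0,0,0],[-72,-66.5,10,0,0,0],[-72,-66.5,10,0,0,0]]}}

```text
time: 10.3
tool_pos: [456.5, -235.0, 218.8]
tcp_rot: [-3.141, -0.001, 1.568]
contact_force: [0.6, 0.1, -1.0]
grip_width: 88.1
```

```bash
python3 - <<'E'
from h import *
p=bot.capture("wrist");o=bot.get_obs();print(o["tool_pos"],o["tcp_rot"],o["time"])
for c0 in ((280,215),):
  for lo in(150,190):
    c,s=blob(p,c0,38,lo);print(lo,c,s,ray(p,*c,95).round(1))
for d in bot.boxes_of("canister_a_centre",p):print(d,ray(p,*d["rect"][:2],95).round())
print(proj(p,[457.5,-234,95]))
q=bot.capture("top")
save(q,"t7.png",(140,170,370,310),3.4)
for d in bot.boxes_of("holder",p):print(d)
save(p,"w7.png")
E
```

```text
[ 457.42715114 -234.0780358   219.04855766] [-3.14136157e+00 -8.57110041e-04  1.56925309e+00] 10.35
150 [279.80147835 199.33632524] [ 254  177   52   46 1894] [ 457.7 -232.7   95. ]
190 [279.75841477 199.1422367 ] [ 255  177   51   46 1842] [ 457.6 -232.5   95. ]
{'rect': [261.6, 14.9, 47.4, 29.9], 'p': 0.6} [443. -77.  95.]
{'rect': [363.8, 30.9, 76.0, 60.1], 'p': 0.55} [528. -89.  95.]
(np.float64(279.6087807050396), np.float64(200.6347691885866))
{'rect': [388.9, 213.9, 126.4, 104.4], 'p': 0.83}
{'rect': [511.9, 6.7, 68.0, 13.4], 'p': 0.48}
```

Emit:
{"api": "step_arm", "payload": {"deltas": [[1,0,30,0,0,0],[1,0,68,0,0,0],[1,0,106,0,0,0],[1,0,140,0,0,0],[1,0,159,0,0,0]]}}

```text
time: 10.92
tool_pos: [456.7, -230.7, 56.9]
tcp_rot: [-3.138, -0.003, 1.573]
contact_force: [-1.8, 0.6, -0.5]
grip_width: 87.8
```

Emit:
{"api": "step_arm", "payload": {"deltas": [[0,0,0,0,0,0],[0,0,0,0,0,0],[0,0,0,0,0,0],[0,0,0,0,0,0],[0,0,0,0,0,0]], "fingers": 20}}

```text
time: 11.33
tool_pos: [458.6, -233.5, 62.0]
tcp_rot: [3.139, 0.002, 1.571]
contact_force: [-0.3, -0.2, 0.2]
grip_width: 58.9
```

Emit:
{"api": "step_arm", "payload": {"deltas": [[0,0,0,0,0,0],[0,0,0,0,0,0],[0,0,0,0,0,0],[0,0,0,0,0,0],[0,0,0,0,0,0]]}}

```text
time: 11.75
tool_pos: [458.1, -233.4, 61.4]
tcp_rot: [3.14, 0.001, 1.571]
contact_force: [-0.7, 0.8, 5.9]
grip_width: 49.5
```

```bash
python3 - <<'E'
import cv2,numpy as np
a=cv2.imread("pics/w7.png")[150:280,320:460]
b=cv2.imread("pics/t7.png")  # 3.4x of (140,170)
x0,y0=int((305-140)*3.4),int((193-170)*3.4)
b=b[y0:y0+200,x0:x0+200]
o=np.zeros((420,800,3),np.uint8);o[:372,:400]=cv2.resize(a,(400,372),interpolation=cv2.INTER_CUBIC);o[:400,400:]=cv2.resize(b,(400,400),interpolation=cv2.INTER_CUBIC)
cv2.imwrite("pics/m8.png",o)
E
```

```text
(no output)
```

View pics/m8.png

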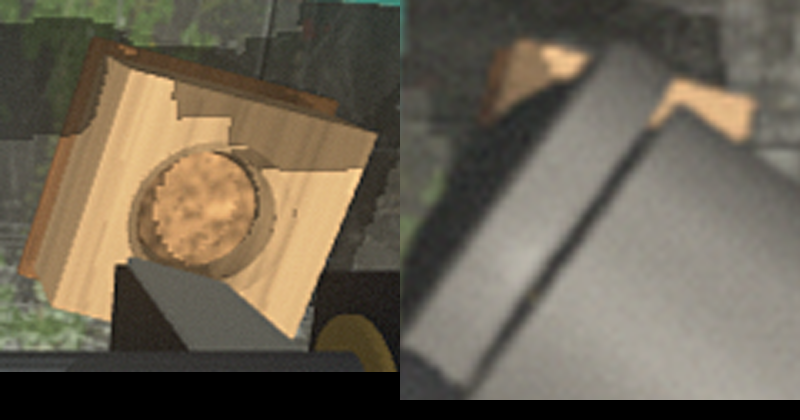

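The wrist crop (left) shows the well mouth's chamfer ring at crop (201,211), raw about (390.5,224), inside the block's top face. The arm hides the holder in the top view (right), so I'll use the first top picture for that. Lifting while I calculate.

Emit:
{"api": "step_arm", "payload": {"deltas": [[0,0,-4,0,0,0],[0,0,-14,0,0,0],[0,0,-36,0,0,0],[0,0,-62,0,0,0],[0,0,-75,0,0,0]]}}

```text
time: 12.17
tool_pos: [458.1, -233.5, 138.2]
tcp_rot: [3.14, 0.001, 1.571]
contact_force: [0.0, -1.2, -3.2]
grip_width: 49.6
```

```bash
python3 - <<'E'
from h import *
o=bot.get_obs();print(o["tool_pos"],o["contact_force"],o["grip_width"])
t=bot.capture("top");s=bot.capture("scene");w=bot.capture("wrist")
o=bot.get_obs();print(o["tool_pos"],o["contact_force"],o["grip_width"])
print("top",ray(t,335.07,220.8,50).round(1))
im=cv2.imread("pics/scene.png")
print("scene",ray(s,484/1.42,348/1.42,50).round(1))
R=np.array(w["R"]);C=-R.T@np.array(w["t"]);print(C-o["tool_pos"])
C7=np.array([457.5,-234,219.4])+C-o["tool_pos"]
w["t"]=-R@C7
for c in((390.5,223.9),(393.1,222.8)):print("wrist",ray(w,*c,50).round(1))
# quad of pale top face: first top picture and scene now, by colour
for n,p,c0 in(("scene",s,(341,245)),):
    hsv=cv2.cvtColor(p["color"],cv2.COLOR_RGB2HSV);print(n,hsv[int(c0[1])-8,int(c0[0])-15],p["color"][int(c0[1])-8,int(c0[0])-15])
    b=bot.boxes_of("holder",p);print(b[:1])
E
```

```text
[ 458.06813911 -233.45780431  138.15971747] [ 0.03132012 -1.23240901 -3.19011778] 49.58267334463986
[ 457.72445082 -233.24187904  136.18681594] [-0.22749288  0.20232614 -5.12860069] 49.453774609909665
top [ 582.5 -278.6   50. ]
scene [ 580.2 -281.9   50. ]
[-2.86080532e-02  7.09656353e+01  1.67758531e+02]
wrist [ 586.5 -272.9   50. ]
wrist [ 589.3 -271.6   50. ]
scene [ 16 112 132] [132 105  74]
[{'rect': [343.5, 252.1, 62.7, 62.8], 'p': 0.93}]
```

The wrist force of about -4 N agrees that this is the full one. Hovering over the well estimate (583,-278).

Emit:
{"api": "step_arm", "payload": {"deltas": [[-5,14,0,0,0,0],[-16,45,0,0,0,0],[-29,80,0,0,0,0],[-39,110,0,0,0,0],[-45,125.5,0,0,0,0]]}}

```text
time: 12.78
tool_pos: [585.1, -278.5, 133.0]
tcp_rot: [-3.141, -0.001, 1.571]
contact_force: [-1.1, 0.7, -4.7]
grip_width: 49.5
```

Emit:
{"api": "step_arm", "payload": {"deltas": [[0,0,0,0,0,0],[0,0,0,0,0,0]]}}

```text
time: 12.95
tool_pos: [582.2, -277.5, 132.5]
tcp_rot: [-3.137, -0.003, 1.571]
contact_force: [-0.8, 0.4, -3.7]
grip_width: 49.2
```

```bash
python3 - <<'E'
from h import *
w=bot.capture("wrist");o=bot.get_obs();print(o["tool_pos"],o["contact_force"],o["time"])
im=np.ascontiguousarray(w["color"][:,:,::-1])
for (x,y) in((583,-278),):
    for r,z,c in((33,50,(0,0,255)),(28,45,(255,0,0))):
        pts=[proj(w,[x+r*np.cos(a),y+r*np.sin(a),z]) for a in np.linspace(0,6.28,60)]
        for u,v in pts: im[min(419,max(0,int(round(v)))),min(559,max(0,int(round(u))))]=c
o=im[110:290,160:400]
np.save("w9.npy",w["color"]);np.savez("w9cal.npz",R=w["R"],t=w["t"],f=[w["fx"],w["fy"],w["cx"],w["cy"]])
cv2.imwrite("pics/m9.png",cv2.resize(o,None,fx=3.33,fy=3.33,interpolation=cv2.INTER_NEAREST))
E
```

```text
[ 581.66634764 -277.24676298  133.02253258] [ 1.19124676  0.06297662 -4.22831623] 13.0
```

View pics/m9.png

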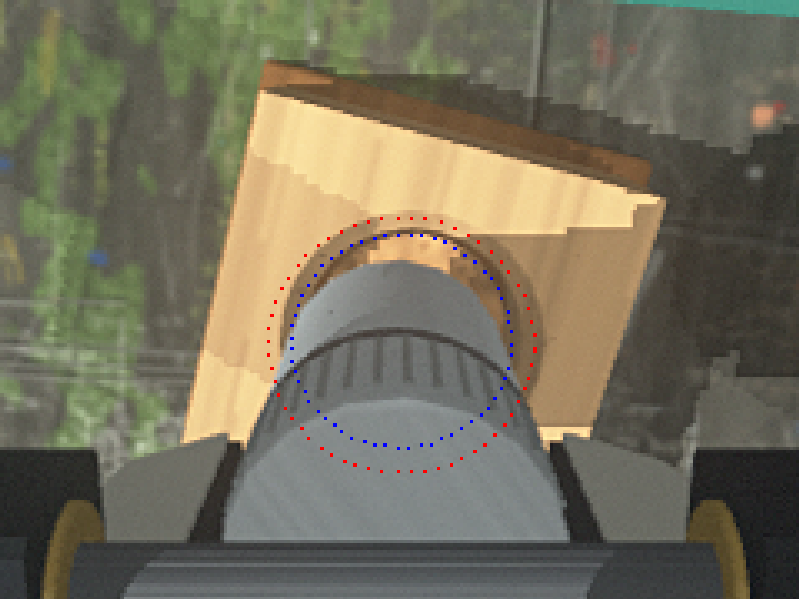

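The projected mouth ring (red) fits the real chamfer ring to about 2 mm; the real one lies about 2.5 mm towards +x and 1.5 mm towards +y. Shifting accordingly and descending to just above the mouth.

Emit:
{"api": "step_arm", "payload": {"deltas": [[1,2,4,0,0,0],[1,2,10,0,0,0],[1,2,16,0,0,0],[1,2,20,0,0,0],[1,2,21,0,0,0]]}}

```text
time: 13.42
tool_pos: [584.2, -276.6, 113.1]
tcp_rot: [-3.14, -0.001, 1.571]
contact_force: [0.3, -0.2, -4.5]
grip_width: 49.6
```

Emit:
{"api": "step_arm", "payload": {"deltas": [[0,0,1,0,0,0],[0,0,2,0,0,0],[0,0,3,0,0,0],[0,0,4,0,0,0],[0,0,5,0,0,0]]}}

```text
time: 13.83
tool_pos: [585.1, -277.1, 109.5]
tcp_rot: [3.141, 0.0, 1.571]
contact_force: [0.2, 0.1, -3.6]
grip_width: 49.2
```

Emit:
{"api": "step_arm", "payload": {"deltas": [[0,0,1,0,0,0],[0,0,2,0,0,0],[0,0,3,0,0,0],[0,0,4,0,0,0],[0,0,4,0,0,0]]}}

```text
time: 14.25
tool_pos: [584.9, -277.0, 105.1]
tcp_rot: [-3.141, -0.0, 1.571]
contact_force: [-0.4, 0.4, -4.2]
grip_width: 49.6
```

Emit:
{"api": "step_arm", "payload": {"deltas": [[0,0,1,0,0,0],[0,0,2,0,0,0],[0,0,3,0,0,0],[0,0,4,0,0,0],[0,0,5,0,0,0]]}}

```text
time: 14.67
tool_pos: [585.0, -277.0, 100.3]
tcp_rot: [3.142, -0.0, 1.571]
contact_force: [0.4, 0.1, -4.1]
grip_width: 49.7
```

Emit:
{"api": "step_arm", "payload": {"deltas": [[0,0,1,0,0,0],[0,0,2,0,0,0],[0,0,3,0,0,0],[0,0,4,0,0,0],[0,0,4,0,0,0]]}}

```text
time: 15.08
tool_pos: [584.9, -277.0, 96.1]
tcp_rot: [-3.141, -0.0, 1.571]
contact_force: [0.6, 0.1, -4.0]
grip_width: 49.6
```

Emit:
{"api": "step_arm", "payload": {"deltas": [[0,0,1,0,0,0],[0,0,2,0,0,0],[0,0,3,0,0,0],[0,0,4,0,0,0],[0,0,4,0,0,0]]}}

```text
time: 15.5
tool_pos: [585.1, -277.1, 92.8]
tcp_rot: [3.141, 0.0, 1.571]
contact_force: [-1.3, -0.7, 1.2]
grip_width: 49.5
```

Pad contact: the force rose from -4 to +1 N, so the pad bears about 5 N. Adding push in small steps.

Emit:
{"api": "step_arm", "payload": {"deltas": [[0,0,0.7,0,0,0],[0,0,1.4,0,0,0],[0,0,2,0,0,0],[0,0,2,0,0,0]]}}

```text
time: 15.83
tool_pos: [585.2, -277.2, 91.1]
tcp_rot: [3.141, 0.0, 1.571]
contact_force: [-2.4, 1.5, 5.2]
grip_width: 49.7
```

Emit:
{"api": "step_arm", "payload": {"deltas": [[0,0,0.8,0,0,0],[0,0,1.6,0,0,0],[0,0,2.4,0,0,0],[0,0,2.8,0,0,0],[0,0,2.8,0,0,0]]}}

```text
time: 16.25
tool_pos: [585.2, -277.3, 89.3]
tcp_rot: [3.14, 0.001, 1.571]
contact_force: [-4.0, 2.1, 11.4]
grip_width: 49.5
```

Emit:
{"api": "step_arm", "payload": {"deltas": [[0,0,0,0,0,0],[0,0,0,0,0,0],[0,0,0,0,0,0],[0,0,0,0,0,0],[0,0,0,0,0,0]]}}

```text
time: 16.67
tool_pos: [585.2, -277.3, 89.4]
tcp_rot: [3.14, 0.001, 1.571]
contact_force: [-3.9, 1.2, 10.7]
grip_width: 49.4
```

About 15 N on the pad, steady. Holding a little longer, then easing off until the fingers carry nothing, and letting go.

Emit:
{"api": "step_arm", "payload": {"deltas": [[0,0,0,0,0,0],[0,0,0,0,0,0],[0,0,0,0,0,0],[0,0,0,0,0,0]]}}

```text
time: 17.0
tool_pos: [585.3, -277.3, 89.4]
tcp_rot: [3.14, 0.001, 1.571]
contact_force: [-4.9, 2.2, 11.1]
grip_width: 49.4
```

Emit:
{"api": "step_arm", "payload": {"deltas": [[0,0,-1,0,0,0],[0,0,-2,0,0,0],[0,0,-3,0,0,0],[0,0,-4,0,0,0],[0,0,-5,0,0,0]]}}

```text
time: 17.42
tool_pos: [585.2, -277.1, 92.7]
tcp_rot: [3.141, 0.0, 1.571]
contact_force: [-1.8, 0.1, 0.3]
grip_width: 49.6
```

Emit:
{"api": "step_arm", "payload": {"deltas": [[0,0,0,0,0,0],[0,0,0,0,0,0],[0,0,0,0,0,0],[0,0,0,0,0,0],[0,0,0,0,0,0]], "fingers": 88}}

```text
time: 17.83
tool_pos: [585.1, -277.1, 92.4]
tcp_rot: [3.142, -0.0, 1.571]
contact_force: [-0.7, -0.6, 0.6]
grip_width: 78.2
```

Emit:
{"api": "step_arm", "payload": {"deltas": [[0,0,0,0,0,0],[0,0,-8,0,0,0],[0,0,-28,0,0,0],[0,0,-60,0,0,0],[0,0,-90,0,0,0]]}}

```text
time: 18.25
tool_pos: [584.7, -276.8, 183.8]
tcp_rot: [-3.141, -0.001, 1.571]
contact_force: [1.7, -0.9, 0.2]
grip_width: 88.1
```

Emit:
{"api": "step_arm", "payload": {"deltas": [[20,0,-20,0,0,0],[30,0,-40,0,0,0],[30,0,-40,0,0,0],[30,0,-40,0,0,0]]}}

```text
time: 18.58
tool_pos: [585.6, -247.0, 224.4]
tcp_rot: [3.139, 0.002, 1.572]
contact_force: [0.2, 0.1, -0.5]
grip_width: 87.5
```

```bash
python3 - <<'E'
from h import *
p=bot.capture("wrist");q=bot.capture("scene")
o=bot.get_obs();print(o["tool_pos"],o["contact_force"],o["grip_width"],o["time"])
for d in bot.boxes_of("canister_a_centre",q):print(d)
print(proj(q,[585,-277,75]),proj(q,[644,-34,145]),proj(p,[585,-277,122]))
a=p["color"][90:310,130:430,::-1];b=q["color"][100:320,150:450,::-1]
cv2.imwrite("pics/m10.png",cv2.resize(np.hstack([a,b]),None,fx=1.33,fy=1.33))
E
```

```text
[ 584.56302602 -247.2197146   221.65756673] [-0.66406045  0.03714012 -0.62903311] 87.60744406747244 18.6833
{'rect': [211.3, 249.1, 26.7, 46.4], 'p': 0.66}
{'rect': [255.9, 163.2, 26.5, 46.5], 'p': 0.6}
(np.float64(340.6034409292011), np.float64(234.63569206759905)) (np.float64(256.43633781002995), np.float64(163.72904535922095)) (np.float64(277.3418314988851), np.float64(238.81627495215588))
```

The picture limit is reached, so I'll verify with numbers, then hand in.

```bash
python3 - <<'E'
from h import *
p=bot.capture("wrist");q=bot.capture("scene")
for lo in(130,170):
    c,s=blob(p,(277,239),45,lo);print("wrist cap",c,s,ray(p,*c,124).round(1))
    c,s=blob(q,proj(q,[585,-277,124]),16,lo);print("scene cap",c,s,ray(q,*c,124).round(1))
for d in bot.boxes_of("canister_a_centre",p)+bot.boxes_of("canister_b_centre",q):print(d)
for n,X in(("glue_stick",None),("tape_roll",None),("ink_square",None),("ink_round",None),("eraser",None)):
    print(n,[(round(d["p"],2),[round(x) for x in d["rect"]]) for d in bot.boxes_of(n,q)][:2])
E
```

```text
wrist cap [278.81528128 240.51259446] [ 252  213   55   59 2382] [ 584.6 -276.7  124. ]
scene cap [341.8372591  220.96573876] [330 210  25  24 467] [ 573.9 -280.   124. ]
wrist cap [278.83927765 239.55349887] [ 252  214   55   52 2215] [ 584.6 -275.8  124. ]
scene cap [342.24731183 217.83154122] [331 210  23  16 279] [ 583.7 -276.9  124. ]
{'rect': [219.6, 27.1, 65.7, 47.2], 'p': 0.95}
{'rect': [139.8, 9.4, 47.7, 18.9], 'p': 0.81}
{'rect': [339.9, 232.4, 26.2, 44.9], 'p': 0.82}
glue_stick [(0.78, [283, 234, 9, 36])]
tape_roll [(0.95, [372, 211, 41, 38])]
ink_square [(0.79, [298, 182, 22, 25]), (0.61, [337, 232, 23, 43])]
ink_round []
eraser [(0.67, [370, 319, 32, 14])]
```

```bash
python3 -c "
from plant import bot
print(bot.close_job());print(bot.get_obs()['time'])"
```

```text
the job is handed in; nothing more can be done
None
the job is handed in; nothing more can be done
```

The full canister is pressed and standing in the well, the almost empty one is on the open pan, and the job is handed in. No verdict was reported. The last clock reading before hand-in was about 19 s.

- **Weighing:** I put the left canister on the open pan and let go. The pan stayed up, and the wrist force had read about 1 N while I carried it, so this is the almost empty one. It stays on the pan.
- **Pressing:** The other canister pulled about 4 N when lifted, so it is the full one. I lowered it into the well and the pad made contact about 18 mm below the mouth. I held about 15 N on it for roughly 0.75 s, worked out as wrist force plus weight. Then I eased off, let go and moved clear.

**Last checks:**
- The full canister's cap lies at (584.6, -276.5) in the wrist view, within about 1 mm of where I released it.
- The other canister shows on the pan where expected.
- The glue stick and tape roll are where they started; the square ink bottle and eraser were detected but not compared with their start positions.

**What failed or disagreed:**
- **First grasp:** It closed above the cap, because the real fingertips sit about 34 mm higher than `bot.tip_reach` implies. Nothing was moved, and I regrasped 26 mm lower.
- **Well position:** The first estimates differed by up to 9 mm between cameras; a closer look settled it.
- **Final picture:** The limit of 12 views was reached, so the final check was by numbers only. In it, one of the two scene-view cap measurements was about 11 mm off in x.
- **Round ink bottle:** The detector did not find it in the last scene picture, so its position was not rechecked.

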